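# Close the specimen case without slamming it

## Task

Two metal specimen cases stand open on the bench. Shut the lid of the one that holds the concrete disc: push the lid over and ease it down until it is fully shut, gently, without letting it slam. Leave the empty case open as it is.

Things in the scene. Friction and masses are not known exactly. Their poses are not given: they have to be found in the camera images.
- case_1: the case with the disc: open aluminium box fixed to the bench, 160 mm along its x, 150 mm along its y, 68 mm high, origin centred under it, z up. Lid: flat plate 164 mm along the hinge, 12 mm thick, reaching 156 mm from the hinge axis, which runs along x, 79 mm to +y of the origin, 68 mm above the bench. Open, the lid's outer face looks to +y; shut, up, 80 mm above the bench
- case_1_lid (a joint): angle of its lid, rad: 0 = shut (level), 1.57 = upright; starts at 1.40 to 1.68, stop at 1.75. Heavy (0.6 kg), on a stiff hinge: it stays where it is left and must be pushed all the way (near its free edge about 6 N when upright, 1 to 3 N near shut). It slams if it turns faster than 1.2 rad/s (free edge 0.19 m/s) anywhere in its last 0.5 rad
- case_2_lid (a joint): angle of the lid of the empty case, same make and meaning; starts at 1.40 to 1.68. This case stands about 0.3 m to the left or right of the other, each turned up to 75 degrees either way
- specimen_1: grey concrete disc, diameter 100 mm, 51 mm high, flat on the floor (5 mm thick) of the case to be shut; origin at the centre of its underside
There are look-alikes about, which are no part of the job. What is shaped like the specimen_1 but pink is not meant.

How it is judged:
By the outcome, as a careful person would: the job done as asked, in the order asked, and still so for the second after the job is handed in, with the robot touching nothing.
It also fails if it takes over 42 s, if anything falls off the work surface, if the arm or the gripper's body presses on something with over 40 N, if the wrist force passes 120 N, or if a joint passes its speed limit or range.

## Robot

A 6-joint arm with a two-finger parallel gripper is mounted at the origin on a cart in front of the work surface, level with it; the furniture and walls round the work are solid. World frame = base frame: x ahead of the robot, y to its left, z up, the work surface at z = 0. Lengths are in m, angles in rad, forces in N, time in s.
With the tool pointing down it reaches from about 0.275 to 0.75 m from the base axis. Payload 10.2 kg.
Tool frame: the origin (TCP) lies at the very end of the fingers, on their centre line; the grasp point (between the pads) lies 19 mm behind it; z points along the fingers, y is the direction in which the jaws open and shut (so a half turn about z gives the same grasp; the last joint's range is limited). The gripper opens to 85 mm and grips with 20 to 120 N. Pads are 22 mm wide; open, the fingers measure 114 mm over their backs; the gripper's body (76 mm by 85 mm) begins 54 mm behind the grasp point. The pads swing forward as they close: fully open they stand 13 mm farther back than shut.
Start: joints at [1.084, 0.313, 1.498, -0, 1.331, -0.223], TCP at [0.137, 0.507, 0.231] pointing down, gripper open.
Joint ranges: [-2.94, 2.94], [-0.97, 2.17], [0.19, 2.56], [-1.23, 4.37], [0.02, 3.11], [-2.88, 2.88]. Speed limits (rad/s): [2.39, 2.39, 3.01, 3.14, 3.14, 3.14].

## Interface

Orientations are given as a 3x3 rotation matrix whose columns are the frame's x, y, z axes.
In Python, from rig import env, imaging gives the robot as it stands.
- The arm moves only by the tool move_arm, never from a script. Its argument "commands" is one flat list of numbers, 5 for each row, row after row: the shift along the tool's x, y, z in m, then the turn about the tool's z in rad, then the finger opening in m, from 0 to 0.0854. A call has 1 to 10 rows; each row is the pose to reach, as a shift and turn from the pose measured when the call began, along the tool's axes at that moment; what a row does not reach only later rows make up. A row lasts 1/12 s, in which the tool goes at most 41.7 mm and 7.16 degrees, less where a joint would pass 70% of its speed; a pose out of reach is approached as far as the arm can. A call with a gripper value outside its range is refused whole. The fingers move at their own pace and stop on an object; "grip_force" is the grip in N (left out, the last holds). Time passes only in rows, so rows that repeat a pose let the fingers close. It gives the time, the measured TCP pose, the force and the opening at its end, in the units of the state.
- env.state(): the state, without advancing time (a new reading comes with each control period).
- imaging.camera(name): name is "scene" or "top" or "wrist"; returns (picture, depth): 400x640x3 uint8, red, green, blue; 400x640 float32, m along the optical axis (not along the pixel's ray), 0 where there is no reading.
- imaging.get_calibration(name): a dict with "camera_matrix" (3x3 intrinsics, pixels), "xyz" and "rotation" of the camera in the world. Camera axes: x right, y down, z forward; pixel columns grow to the right and rows downward; lengths in m; the calibration is good to about 2 mm. A picture is of the moment at which its call begins: read the wrist's pose just before it. get_calibration takes no time and is no camera call; for the wrist camera it gives the pose at the moment of the call.
- env.job_done(): hands the job in, once; it reports no verdict.
The state is a dict: "time_s": time; "joint_pos": joint angles; "qvel": joint speeds; "tau": joint torques, N m; "tool_pos": TCP position; "tool_rot": TCP orientation; "force": force on the tool from outside, world axes, zero at the start; "moment": the same for the moment, N m; "width": finger opening in m.
Only numpy, scipy, OpenCV 4.12 (cv2) and the standard library are available. Lean on these libraries where they do the work, as an engineer would, in place of code of your own. Each camera call takes 0.05 s, during which the arm holds its last target.

## Working session

There is one attempt and no reset: what is moved stays moved. The work goes in short steps, Python scripts to look and compute and a tool call to move; the robot and the scene stay as the last step left them, time stands still between calls to the robot, and variables do not carry over. Pictures are saved under pics/ and viewed, and the job is handed in when it is done.

Besides the shell and the picture viewer there is one more tool, called after "Emit:" in YAML: its name, and indented under it one key for each argument. move_arm: Moves the arm, as the interface text tells. Its arguments: {"type":"object","properties":{"commands":{"type":"array","items":{"type":"number"}},"grip_force":{"type":"number"}},"required":["commands"]}

```bash
ls; mkdir -p pics; python3 - <<'E'
from rig import env, imaging
import cv2
s=env.state();print(s)
for n in("scene","top"):
    p,d=imaging.camera(n);c=imaging.get_calibration(n);print(n,c)
    cv2.imwrite(f"pics/{n}0.png",p[:,:,::-1])
    import numpy as np;np.savez(f"pics/{n}0.npz",p=p,d=d,K=c["camera_matrix"],t=c["xyz"],R=c["rotation"])
E
```

```text
pics
{'time_s': 0.0, 'joint_pos': array([ 1.08357917e+00,  3.13494613e-01,  1.49846648e+00, -4.76711896e-05,
        1.33099668e+00, -2.23422696e-01]), 'qvel': array([ 0.00017058,  0.00089082,  0.00074097, -0.00014594,  0.00082829,
        0.00218474]), 'tau': array([ 1.01393875e-03, -4.12285924e+01, -2.59725237e+01, -1.93125734e-04,
        4.30302156e-03,  7.20641765e-06]), 'tool_pos': array([0.13679744, 0.50658611, 0.23070119]), 'tool_rot': array([[-9.65410426e-01,  2.60734255e-01, -5.98185909e-04],
       [ 2.60734815e-01,  9.65409679e-01, -1.22794969e-03],
       [ 2.57325917e-04, -1.34144333e-03, -9.99999067e-01]]), 'force': array([ 0.26709893, -0.13431648, -0.36256764]), 'moment': array([-0.03101196,  0.08212494, -0.02951442]), 'width': 0.08552547755261723}
scene {'camera_matrix': array([[430.9830741 ,   0.        , 318.04356247],
       [  0.        , 430.9830741 , 200.43498499],
       [  0.        ,   0.        ,   1.        ]]), 'xyz': array([-4.70712700e-04, -6.15773663e-01,  1.09834733e+00]), 'rotation': array([[ 0.73578973, -0.52321807,  0.42994921],
       [-0.67696359, -0.58539775,  0.44612753],
       [ 0.01826931, -0.61931602, -0.78492923]])}
top {'camera_matrix': array([[389.98193593,   0.        , 313.54607582],
       [  0.        , 389.98193593, 200.22228053],
       [  0.        ,   0.        ,   1.        ]]), 'xyz': array([ 0.37429044, -0.02361614,  1.10884793]), 'rotation': array([[-0.02489782, -0.98507528,  0.17031381],
       [-0.99948827,  0.02795128,  0.01555388],
       [-0.02008223, -0.1698394 , -0.98526711]])}
```

View pics/scene0.png

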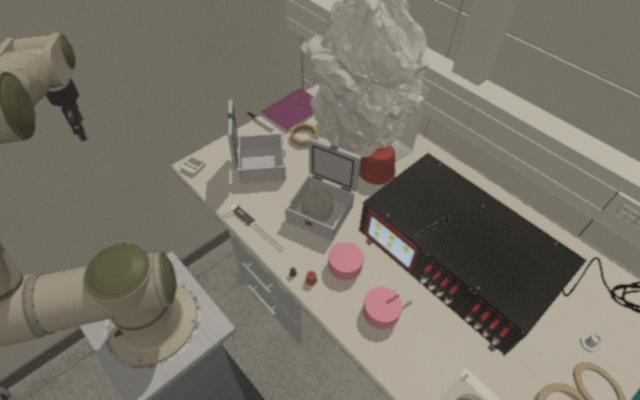

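View pics/top0.png

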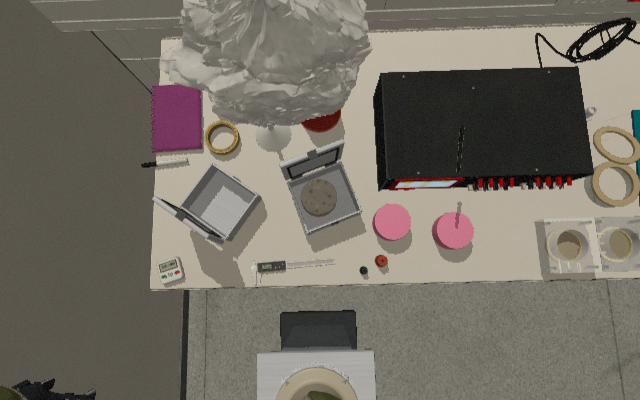

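```bash
cat > h.py <<'E'
import numpy as np,cv2
def load(n):
    z=np.load(f"pics/{n}.npz");return z["p"],z["d"],z["K"],z["t"],z["R"]
def cloud(d,K,t,R):
    v,u=np.mgrid[:d.shape[0],:d.shape[1]]
    c=np.stack([(u-K[0,2])/K[0,0]*d,(v-K[1,2])/K[1,1]*d,d],-1)
    return c@R.T+t
def ray(u,v,K,t,R,z):
    r=R@np.linalg.solve(K,[u,v,1]);return t+r*(z-t[2])/r[2]
E
python3 - <<'E'
from h import *
p,d,K,t,R=load("top0")
cv2.imwrite("pics/topc.png",cv2.resize(p[120:250,240:400,::-1],None,fx=5,fy=4.6*5/4.6,interpolation=cv2.INTER_CUBIC)[:600])
p,d,K,t,R=load("scene0")
cv2.imwrite("pics/scenec.png",cv2.resize(p[120:250,270:430,::-1],None,fx=5,fy=5,interpolation=cv2.INTER_CUBIC)[:600])
E
```

```text
(no output)
```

View pics/topc.png

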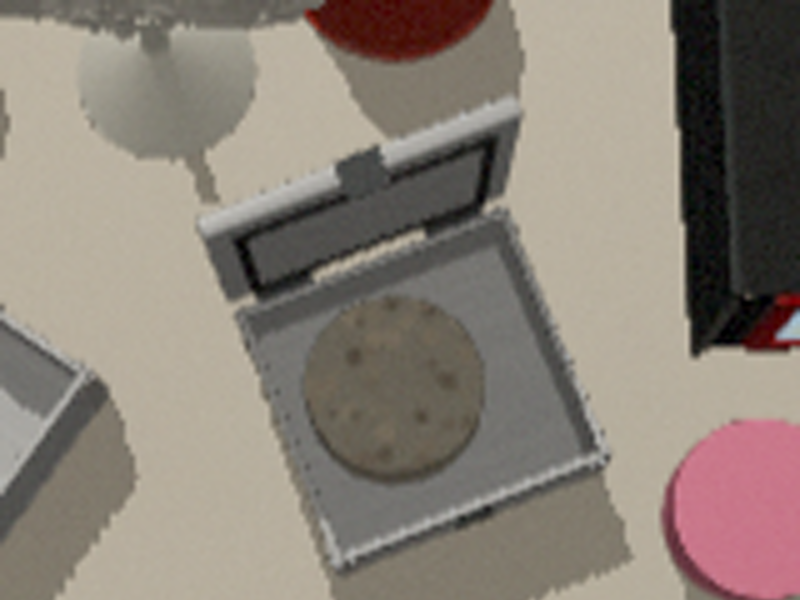

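View pics/scenec.png

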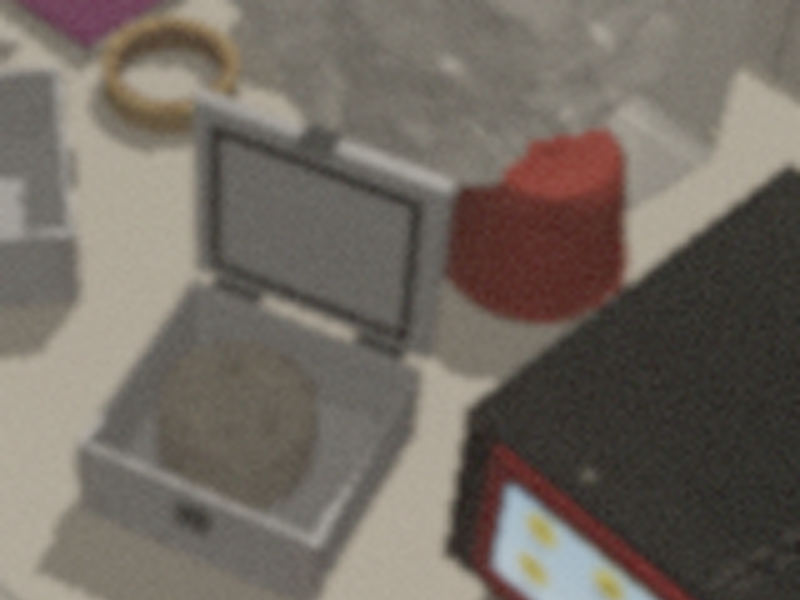

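```bash
python3 - <<'E'
from h import *
p,d,K,t,R=load("top0")
np.set_printoptions(precision=3,suppress=True)
C={k:ray(240+x/5-.4,120+y/5-.4,K,t,R,.068) for k,(x,y) in dict(LB=(238,312),RB=(508,208),RF=(607,462),LF=(338,570)).items()}
for k in C:print(k,C[k])
c=sum(C.values())/4
ex=(C["RB"]-C["LB"]+C["RF"]-C["LF"])/2; ey=(C["LB"]+C["RB"]-C["LF"]-C["RF"])/2
print(c,np.linalg.norm(ex),np.linalg.norm(ey),np.degrees(np.arctan2(ex[1],ex[0])),np.degrees(np.arctan2(ey[1],ey[0])))
a=(np.arctan2(ey[1],ey[0])-np.pi/2+np.arctan2(ex[1],ex[0]))/2
Rz=np.array([[np.cos(a),-np.sin(a)],[np.sin(a),np.cos(a)]])
print("yaw",a,Rz)
np.savez("case.npz",c=c[:2],Rz=Rz)
P=[]
for n in("top0","scene0"):
    q,dd,K_,t_,R_=load(n);X=cloud(dd,K_,t_,R_)[dd>0];P.append(X)
for n,X in zip("ts",P):
    L=np.c_[(X[:,:2]-c[:2])@Rz,X[:,2]]
    # lid points
    m=(abs(L[:,0])<.08)&(L[:,1]>.05)&(L[:,1]<.14)&(L[:,2]>.09)&(L[:,2]<.3)
    print(n,m.sum())
    for z in np.arange(.09,.25,.02):
        k=m&(L[:,2]>=z)&(L[:,2]<z+.02)
        if k.sum():print(z,k.sum(),np.median(L[k,1]),L[k,1].min(),L[k,1].max())
    print("height map max z, rows y local .06.., cols x local")
    xs=np.arange(-.24,.25,.04)
    print("     ",xs)
    for y in np.arange(.0,.42,.03):
        r=[]
        for x in xs:
            k=(abs(L[:,0]-x)<.02)&(abs(L[:,1]-y)<.015)
            r.append(L[k,2].max() if k.any() else np.nan)
        print("%.2f"%y,np.array(r))
    foil=(L[:,2]>.2)&(L[:,1]>.15)&(L[:,1]<.5)&(abs(L[:,0])<.3)
    print("foil near",L[foil][np.argsort(L[foil,1])[:5]] if foil.any() else 0)
E
```

```text
LB [0.607 0.064 0.068]
RB [ 0.661 -0.086  0.068]
RF [ 0.518 -0.134  0.068]
LF [0.464 0.012 0.068]
[ 0.563 -0.036  0.068] 0.15738878556756267 0.15096576346585333 -69.85683091624402 19.242611395041763
yaw -1.2270905528835319 [[ 0.337  0.942]
 [-0.942  0.337]]
t 1108
0.09 109 0.07996177158876001 0.07614711623000377 0.08164141440409309
0.11 107 0.07938317561611548 0.07581773664425207 0.08120777331217163
0.13 109 0.07907717045319668 0.07522782463700757 0.08056218997440459
0.15000000000000002 115 0.07846089332728366 0.07507254946090278 0.08035359074058221
0.17 120 0.07808529833147831 0.07353270110675586 0.07982992741521192
0.19 113 0.07622608518047311 0.07371792821320719 0.07925845725205884
0.21000000000000002 434 0.08059334318102784 0.06859978856978456 0.08991838692881991
0.23 1 0.08432734046739221 0.08432734046739221 0.08432734046739221
height map max z, rows y local .06.., cols x local
      [-0.24 -0.2  -0.16 -0.12 -0.08 -0.04  0.    0.04  0.08  0.12  0.16  0.2
  0.24]
0.00 [0.067 0.003 0.005 0.003 0.069 0.059 0.06  0.059 0.069 0.003 0.204 0.2
 0.201]
0.03 [0.07  0.072 0.004 0.005 0.06
[... 2546 characters left out ...]
 0.39  0.401 0.509 0.526 0.583 0.581 0.557 0.523 0.501 0.382
 0.203]
0.24 [0.029 0.03  0.387 0.487 0.549 0.578 0.588 0.594 0.594 0.561 0.525 0.377
   nan]
0.27 [0.03  0.382 0.43  0.499 0.559 0.568 0.582 0.593 0.595 0.56  0.527   nan
   nan]
0.30 [0.361 0.385 0.436 0.525   nan   nan   nan   nan 0.582 0.104 0.011   nan
   nan]
0.33 [0.362 0.388 0.435 0.526   nan   nan   nan   nan   nan 0.205 0.007 0.003
   nan]
0.36 [0.354 0.384 0.006   nan   nan   nan   nan   nan   nan 0.205 0.221 0.006
   nan]
0.39 [0.017 0.003   nan   nan   nan   nan   nan   nan 0.014 0.014 0.281 0.327
 0.333]
foil near [[0.089 0.15  0.305]
 [0.094 0.15  0.27 ]
 [0.087 0.15  0.303]
 [0.079 0.15  0.339]
 [0.065 0.15  0.309]]
```

```bash
python3 - <<'E'
from h import *
from rig import env,imaging
np.set_printoptions(precision=3,suppress=True)
z=np.load("case.npz");c,Rz=z["c"],z["Rz"]
s=env.state();w=imaging.get_calibration("wrist")
print("cam in tool",s["tool_rot"].T@(w["xyz"]-s["tool_pos"]),s["tool_rot"].T@w["rotation"])
L=[]
for n in("top0","scene0"):
    q,dd,K_,t_,R_=load(n);X=cloud(dd,K_,t_,R_)[dd>0];L.append(np.c_[(X[:,:2]-c)@Rz,X[:,2]])
L=np.vstack(L)
for x0 in(-.08,-.06,-.04,-.02,0):
  for zl in(.24,.3,.36,.42,.5):
    k=(L[:,2]>zl)&(L[:,2]<zl+.06)&(L[:,1]>.1)
    d=np.hypot(L[k,0]-x0,L[k,1]-.085); i=d.argmin();print(x0,zl,d[i],L[k][i])
# lid outline top edge
k=(L[:,2]>.205)&(L[:,2]<.235)&(L[:,1]>.05)&(L[:,1]<.11)&(abs(L[:,0])<.1)
print(np.percentile(L[k],[1,50,99],axis=0))
for x0 in(-.05,0,.05):
  for x1 in(-.06,0,.06):pass
R=c+np.array([[-.05,.085],[-.0,.085]])@Rz.T;print(R)
E
```

```text
cam in tool [ 0.079  0.    -0.143] [[-0.    -0.951 -0.308]
 [ 1.     0.    -0.001]
 [ 0.001 -0.308  0.951]]
-0.08 0.24 0.10904838398679226 [-0.033  0.183  0.289]
-0.08 0.3 0.09449713121823297 [-0.052  0.175  0.344]
-0.08 0.36 0.09509007770874563 [-0.032  0.167  0.369]
-0.08 0.42 0.09525538929926805 [-0.047  0.174  0.444]
-0.08 0.5 0.13251931509934067 [-0.008  0.196  0.501]
-0.06 0.24 0.10171436327051268 [-0.029  0.182  0.289]
-0.06 0.3 0.0894606766572957 [-0.034  0.171  0.359]
-0.06 0.36 0.08678631481026645 [-0.032  0.167  0.369]
-0.06 0.42 0.08939941846751918 [-0.029  0.169  0.441]
-0.06 0.5 0.12278271652072825 [-0.008  0.196  0.501]
-0.04 0.24 0.09683750428395278 [-0.011  0.177  0.299]
-0.04 0.3 0.08566399897831305 [-0.026  0.17   0.359]
-0.04 0.36 0.08143217987689481 [-0.02   0.164  0.375]
-0.04 0.42 0.0837957923813004 [-0.026  0.168  0.445]
-0.04 0.5 0.11330244688654847 [0.008 0.188 0.502]
-0.02 0.24 0.08744867722221325 [0.015 0.165 0.298]
-0.02 0.3 0.0817404787500125 [0.026 0.153 0.321]
-0.02 0.36 0.07691017668886761 [-0.008  0.161  0.381]
-0.02 0.42 0.07896424761658909 [0.007 0.159 0.429]
-0.02 0.5 0.10633581321448919 [0.008 0.188 0.502]
0 0.24 0.08143096927418766 [0.015 0.165 0.298]
0 0.3 0.07195450633707433 [0.029 0.151 0.323]
0 0.36 0.0761785955564141 [0.011 0.16  0.419]
0 0.42 0.07444666691563763 [0.007 0.159 0.429]
0 0.5 0.10025438913374277 [0.044 0.175 0.505]
[[-0.079  0.071  0.205]
 [ 0.001  0.08   0.222]
 [ 0.081  0.09   0.229]]
[[ 0.626  0.04 ]
 [ 0.643 -0.007]]
```

Emit:
move_arm:
  commands: [-0.01, -0.005, -0.035, 0.05, 0.05, -0.03, -0.016, -0.065, 0.15, 0.05, -0.065, -0.035, -0.069, 0.25, 0.05, -0.1, -0.054, -0.069, 0.35, 0.05, -0.135, -0.073, -0.069, 0.45, 0.05, -0.17, -0.092, -0.069, 0.55, 0.05, -0.205, -0.111, -0.069, 0.65, 0.05, -0.24, -0.13, -0.069, 0.75, 0.05, -0.275, -0.149, -0.069, 0.85, 0.05, -0.31, -0.168, -0.069, 0.965, 0.05]

```text
time_s: 0.93
tool_pos: [0.3933, 0.262, 0.2998]
tool_rot: [[-0.331, 0.944, -0.001], [0.944, 0.331, -0.001], [-0.001, -0.001, -1.0]]
force: [1.4, 1.5, 1.0]
width: 0.0501
```

Emit:
move_arm:
  commands: [-0.035, 0.01, 0, 0, 0.05, -0.073, 0.022, 0, 0, 0.05, -0.11, 0.035, 0, 0, 0.05, -0.147, 0.05, 0, 0, 0.05, -0.184, 0.065, 0, 0, 0.05, -0.22, 0.085, 0, 0, 0.05, -0.25, 0.105, 0, 0, 0.05, -0.275, 0.125, 0, 0, 0.05, -0.287, 0.14, 0, 0, 0.05, -0.287, 0.146, 0, 0, 0.05]

```text
time_s: 1.77
tool_pos: [0.6276, 0.0372, 0.2981]
tool_rot: [[-0.328, 0.945, -0.003], [0.945, 0.328, -0.001], [-0.0, -0.003, -1.0]]
force: [-1.1, -0.3, 0.2]
width: 0.0501
```

```bash
cat > look.py <<'E'
import sys
from h import *
from rig import env,imaging
n=sys.argv[1]
s=env.state();z=np.load("case.npz");np.set_printoptions(precision=4,suppress=True)
print("local tcp",(s["tool_pos"][:2]-z["c"])@z["Rz"],s["tool_pos"][2],s["force"],s["time_s"])
out=[]
for m,(u0,v0) in dict(top=(220,80),scene=(230,90)).items():
    p,d=imaging.camera(m);c=imaging.get_calibration(m)
    np.savez(f"pics/{m}{n}.npz",p=p,d=d,K=c["camera_matrix"],t=c["xyz"],R=c["rotation"])
    out.append(cv2.resize(p[v0:v0+180,u0:u0+200,::-1],None,fx=2,fy=2.0,interpolation=cv2.INTER_CUBIC))
cv2.imwrite(f"pics/l{n}.png",np.hstack(out))
E
python3 look.py 1
```

```text
local tcp [-0.0471  0.0859] 0.29805129483439813 [-1.1234 -0.3094  0.2157] 1.7667
```

View pics/l1.png

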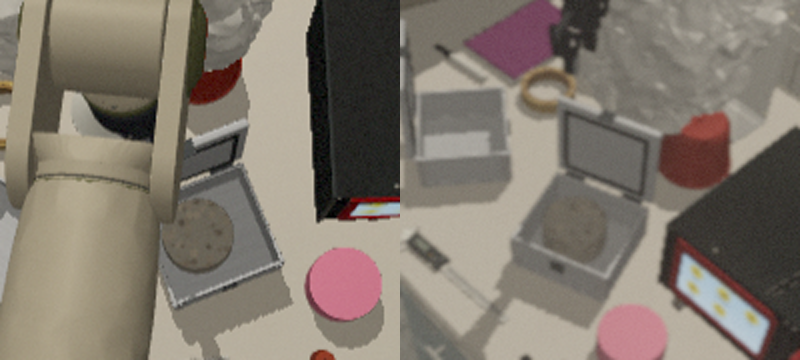

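```bash
python3 - <<'E'
from h import *
np.set_printoptions(precision=3,suppress=True)
z=np.load("case.npz");c,Rz=z["c"],z["Rz"]
a,b=load("top0"),load("top1")
m=(b[1]<a[1]-.02)&(b[1]>0)
X=cloud(b[1],*b[2:])[m];L=np.c_[(X[:,:2]-c)@Rz,X[:,2]]
for zl in np.arange(.2,.9,.05):
    k=(L[:,2]>=zl)&(L[:,2]<zl+.05)
    if k.sum()>3:print(zl,k.sum(),"maxy",L[k][L[k,1].argmax()],"x",L[k,0].min(),L[k,0].max())
F=[]
for q in(load("top0"),load("scene0")):
    Y=cloud(*q[1:])[q[1]>0];F.append(np.c_[(Y[:,:2]-c)@Rz,Y[:,2]])
F=np.vstack(F);F=F[(F[:,2]>.24)&(F[:,1]>.14)&(abs(F[:,0])<.3)&(F[:,1]<.4)]
from scipy.spatial import cKDTree
T=cKDTree(F)
for dz in(0,.05,.1):
    d,i=T.query(L-[0,0,dz]);j=d.argmin();print(dz,d[j],L[j],F[i[j]])
b=load("scene1");a=load("scene0")
m=(b[1]<a[1]-.02)&(b[1]>0);X=cloud(b[1],*b[2:])[m];L=np.c_[(X[:,:2]-c)@Rz,X[:,2]]
for dz in(0,.05,.1):
    d,i=T.query(L-[0,0,dz]);j=d.argmin();print(dz,d[j],L[j],F[i[j]])
for zl in np.arange(.2,.9,.05):
    k=(L[:,2]>=zl)&(L[:,2]<zl+.05)
    if k.sum()>3:print(zl,k.sum(),"maxy",L[k][L[k,1].argmax()],"x",L[k,0].min(),L[k,0].max())
E
```

```text
0.35 6 maxy [-0.059  0.068  0.368] x -0.06559380609097605 -0.05861708709925677
0.39999999999999997 161 maxy [-0.085  0.082  0.441] x -0.08460891421506216 -0.03431813795324
0.44999999999999996 275 maxy [-0.086  0.08   0.492] x -0.08632888428214466 -0.02957757141689526
0.49999999999999994 524 maxy [-0.1    0.078  0.511] x -0.16148143061095324 0.02057716124375918
0.5499999999999999 13280 maxy [-0.08   0.148  0.574] x -0.3549298094987596 0.024077523837376144
0.5999999999999999 22565 maxy [-0.006  0.064  0.6  ] x -0.3905191698644105 -0.005797371002103083
0 0.09636251951056256 [-0.066  0.143  0.565] [-0.034  0.21   0.505]
0.05 0.06743045824805033 [-0.066  0.143  0.565] [-0.049  0.197  0.48 ]
0.1 0.04177295210852971 [-0.066  0.143  0.565] [-0.048  0.175  0.447]
0 0.02029758344516608 [-0.036  0.148  0.373] [-0.032  0.167  0.369]
0.05 0.01959281741972662 [-0.036  0.152  0.387] [-0.034  0.172  0.336]
0.1 0.03017600589508892 [-0.036  0.152  0.387] [-0.027  0.181  0.288]
0.2 1883 maxy [-0.393 -0.341  0.247] x -0.5090334779674386 -0.11647351821975278
0.25 3126 maxy [-0.574  0.442  0.265] x -0.5743455511885323 -0.1288239223870736
0.3 970 maxy [-0.036  0.139  0.349] x -0.44158144124387216 -0.033681166527598914
0.35 1203 maxy [-0.036  0.152  0.387] x -0.4294117773905532 -0.027556161876907584
0.39999999999999997 1351 maxy [-0.028  0.101  0.401] x -0.41677815513249544 -0.009754863790746783
0.44999999999999996 1230 maxy [-0.02  0.11  0.47] x -0.40853922289786215 -0.009564018159697096
0.49999999999999994 2214 maxy [0.023 0.101 0.548] x -0.3921980563663574 0.024418497890806943
0.5499999999999999 7317 maxy [-0.071  0.144  0.579] x -0.4085165611432232 0.025612918243906706
0.5999999999999999 7933 maxy [-0.098  0.119  0.6  ] x -0.4052647721618675 0.007072578794534346
```

Emit:
move_arm:
  commands: [0.018, -0.006, 0, 0, 0.05, 0.018, -0.006, 0.02, 0, 0.05, 0.018, -0.006, 0.04, 0, 0.05, 0.018, -0.006, 0.06, 0, 0.05, 0.018, -0.006, 0.08, 0, 0.05, 0.018, -0.006, 0.095, 0, 0.05, 0.018, -0.006, 0.105, 0, 0.05, 0.018, -0.006, 0.105, 0, 0.05]

```text
time_s: 2.53
tool_pos: [0.6129, 0.0553, 0.1922]
tool_rot: [[-0.331, 0.943, -0.006], [0.943, 0.331, -0.0], [0.002, -0.006, -1.0]]
force: [-0.1, 0.1, -0.1]
width: 0.05
```

```bash
python3 look.py 2
```

```text
local tcp [-0.0691  0.0782] 0.19218611691996298 [-0.0824  0.0997 -0.1367] 2.5333
```

View pics/l2.png

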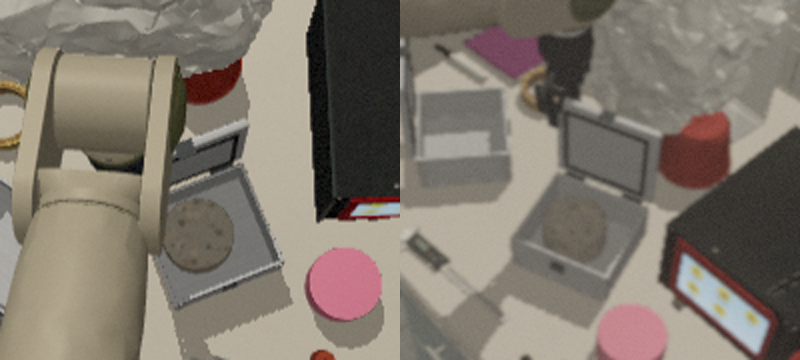

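```bash
python3 - <<'E'
from h import *
np.set_printoptions(precision=3,suppress=True)
p,d,K,t,R=load("scene2")
cv2.imwrite("pics/s2z.png",cv2.resize(p[90:190,260:370,::-1],None,fx=6,fy=6,interpolation=cv2.INTER_CUBIC)[:600])
z=np.load("case.npz");c,Rz=z["c"],z["Rz"]
for n in("scene0","top0"):
    q=load(n);X=cloud(*q[1:])[q[1]>0];L=np.c_[(X[:,:2]-c)@Rz,X[:,2]]
    k=(L[:,2]>.1)&(L[:,2]<.2)&(L[:,1]>.06)&(L[:,1]<.1)&(abs(L[:,0])<.12)
    print(n,np.percentile(L[k],[0,1,50,99,100],axis=0))
for l in([-.069,.055,.192],[-.069,.105,.192],[-.082,.08,.224],[-.082,.085,.068]):
    w=np.r_[c+Rz@l[:2],l[2]];q=K@R.T@(w-t);print(l,q[:2]/q[2])
E
```

```text
scene0 [[-0.081  0.075  0.1  ]
 [-0.079  0.076  0.101]
 [ 0.005  0.082  0.153]
 [ 0.083  0.088  0.199]
 [ 0.083  0.092  0.2  ]]
top0 [[-0.082  0.074  0.1  ]
 [-0.081  0.075  0.101]
 [-0.002  0.079  0.15 ]
 [ 0.078  0.081  0.197]
 [ 0.08   0.081  0.2  ]]
[-0.069, 0.055, 0.192] [307.731 153.816]
[-0.069, 0.105, 0.192] [315.718 143.29 ]
[-0.082, 0.08, 0.224] [307.906 139.117]
[-0.082, 0.085, 0.068] [308.661 173.797]
```

View pics/s2z.png

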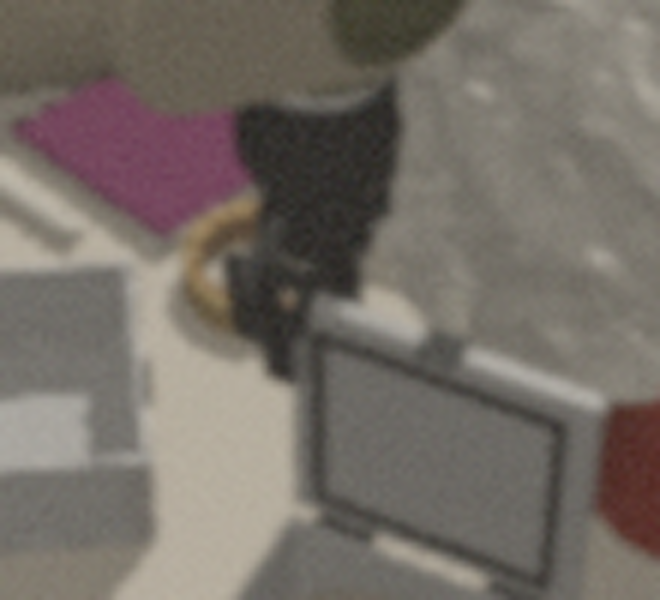

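```bash
python3 - <<'E'
import numpy as np
r=.130
for th in np.r_[1.55:-.001:-.05]:
    y=.079-r*np.cos(th)+.012*np.sin(th)-.025; z=.068+r*np.sin(th)+.012*np.cos(th)-.005
    print("%.2f tcp y %.3f z %.3f | dy %.3f dz(down) %.3f"%(th,y,z,y-.078,.192-z))
E
```

```text
1.55 tcp y 0.063 z 0.193 | dy -0.015 dz(down) -0.001
1.50 tcp y 0.057 z 0.194 | dy -0.021 dz(down) -0.002
1.45 tcp y 0.050 z 0.193 | dy -0.028 dz(down) -0.001
1.40 tcp y 0.044 z 0.193 | dy -0.034 dz(down) -0.001
1.35 tcp y 0.037 z 0.192 | dy -0.041 dz(down) -0.000
1.30 tcp y 0.031 z 0.191 | dy -0.047 dz(down) 0.001
1.25 tcp y 0.024 z 0.190 | dy -0.054 dz(down) 0.002
1.20 tcp y 0.018 z 0.189 | dy -0.060 dz(down) 0.003
1.15 tcp y 0.012 z 0.187 | dy -0.066 dz(down) 0.005
1.10 tcp y 0.006 z 0.184 | dy -0.072 dz(down) 0.008
1.05 tcp y -0.000 z 0.182 | dy -0.078 dz(down) 0.010
1.00 tcp y -0.006 z 0.179 | dy -0.084 dz(down) 0.013
0.95 tcp y -0.012 z 0.176 | dy -0.090 dz(down) 0.016
0.90 tcp y -0.017 z 0.172 | dy -0.095 dz(down) 0.020
0.85 tcp y -0.023 z 0.169 | dy -0.101 dz(down) 0.023
0.80 tcp y -0.028 z 0.165 | dy -0.106 dz(down) 0.027
0.75 tcp y -0.033 z 0.160 | dy -0.111 dz(down) 0.032
0.70 tcp y -0.038 z 0.156 | dy -0.116 dz(down) 0.036
0.65 tcp y -0.042 z 0.151 | dy -0.120 dz(down) 0.041
0.60 tcp y -0.047 z 0.146 | dy -0.125 dz(down) 0.046
0.55 tcp y -0.051 z 0.141 | dy -0.129 dz(down) 0.051
0.50 tcp y -0.054 z 0.136 | dy -0.132 dz(down) 0.056
0.45 tcp y -0.058 z 0.130 | dy -0.136 dz(down) 0.062
0.40 tcp y -0.061 z 0.125 | dy -0.139 dz(down) 0.067
0.35 tcp y -0.064 z 0.119 | dy -0.142 dz(down) 0.073
0.30 tcp y -0.067 z 0.113 | dy -0.145 dz(down) 0.079
0.25 tcp y -0.069 z 0.107 | dy -0.147 dz(down) 0.085
0.20 tcp y -0.071 z 0.101 | dy -0.149 dz(down) 0.091
0.15 tcp y -0.073 z 0.094 | dy -0.151 dz(down) 0.098
0.10 tcp y -0.074 z 0.088 | dy -0.152 dz(down) 0.104
0.05 tcp y -0.075 z 0.081 | dy -0.153 dz(down) 0.111
-0.00 tcp y -0.076 z 0.075 | dy -0.154 dz(down) 0.117
```

Emit:
move_arm:
  commands: [-0.012, 0, 0, 0, 0.05, -0.025, 0, 0, 0, 0.05, -0.025, -0.008, 0, 0, 0.05, -0.025, -0.015, 0, 0, 0.05, -0.025, -0.021, 0, 0, 0.05, -0.025, -0.028, 0, 0, 0.05, -0.025, -0.034, 0, 0, 0.05, -0.025, -0.041, 0, 0, 0.05, -0.025, -0.047, 0.001, 0, 0.05, -0.025, -0.054, 0.002, 0, 0.05]

```text
time_s: 3.47
tool_pos: [0.5721, 0.013, 0.1934]
tool_rot: [[-0.331, 0.944, 0.002], [0.944, 0.331, -0.001], [-0.001, 0.001, -1.0]]
force: [5.1, 1.5, -1.4]
width: 0.05
```

```bash
cat > lid.py <<'E'
import sys
from h import *
n=sys.argv[1]
np.set_printoptions(precision=3,suppress=True)
z=np.load("case.npz");c,Rz=z["c"],z["Rz"]
for m in("scene","top"):
    q=load(m+n);X=cloud(*q[1:])[q[1]>0];L=np.c_[(X[:,:2]-c)@Rz,X[:,2]]
    k=(L[:,0]>.02)&(L[:,0]<.075)&(L[:,2]>.078)&(L[:,2]<.25)&(L[:,1]<.1)&(L[:,1]>-.1)
    M=L[k]
    if len(M)<10: print(m,"few");continue
    a=np.arctan2(M[:,2]-.068,.079-M[:,1]);rr=np.hypot(M[:,2]-.068,.079-M[:,1])
    k=rr>.08
    print(m,len(M),"angle pct",np.percentile(a[k],[5,25,50,75,95]),"maxr",np.percentile(rr,98))
E
python3 look.py 3; python3 lid.py 3; python3 lid.py 0
```

```text
local tcp [-0.043   0.0255] 0.19343827025337756 [ 5.0751  1.5075 -1.4362] 3.4667
scene 394 angle pct [1.259 1.275 1.287 1.3   1.332] maxr 0.15787182633723135
top 100 angle pct [1.251 1.281 1.308 1.34  1.392] maxr 0.1561656984606485
scene 625 angle pct [1.557 1.578 1.59  1.606 1.629] maxr 0.15873370049094093
top 396 angle pct [1.544 1.562 1.57  1.589 1.627] maxr 0.15680070827278014
```

View pics/l3.png

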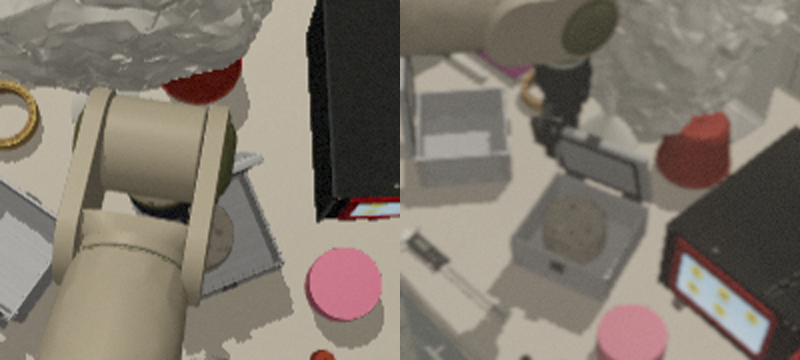

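Emit:
move_arm:
  commands: [0, -0.0075, 0.003, 0, 0.05, 0, -0.0135, 0.006, 0, 0.05, 0, -0.0195, 0.009, 0, 0.05, 0, -0.0255, 0.011, 0, 0.05, 0, -0.0315, 0.014, 0, 0.05, 0, -0.0375, 0.017, 0, 0.05, 0, -0.0425, 0.021, 0, 0.05, 0, -0.0485, 0.024, 0, 0.05, 0, -0.0535, 0.028, 0, 0.05, 0, -0.0585, 0.033, 0, 0.05]

```text
time_s: 4.4
tool_pos: [0.5155, -0.0067, 0.1602]
tool_rot: [[-0.331, 0.944, -0.001], [0.944, 0.331, -0.001], [-0.001, -0.001, -1.0]]
force: [1.3, -1.5, 4.1]
width: 0.0498
```

```bash
python3 look.py 4; python3 lid.py 4
```

```text
local tcp [-0.0436 -0.0345] 0.1601521665791732 [ 1.2586 -1.4932  4.0532] 4.4
scene 273 angle pct [0.747 0.785 0.821 0.857 0.905] maxr 0.1559944825637667
top 333 angle pct [0.745 0.796 0.81  0.833 0.861] maxr 0.15375147422572055
```

View pics/l4.png

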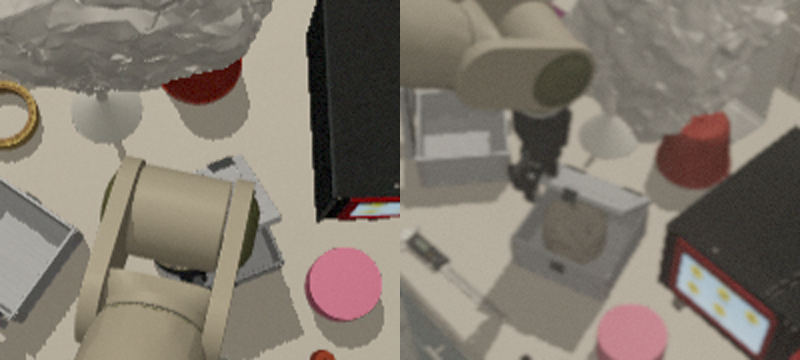

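Emit:
move_arm:
  commands: [0, -0.0035, 0.004, 0, 0.05, 0, -0.0075, 0.009, 0, 0.05, 0, -0.012, 0.014, 0, 0.05, 0, -0.016, 0.019, 0, 0.05, 0, -0.0195, 0.024, 0, 0.05, 0, -0.022, 0.028, 0, 0.05, 0, -0.024, 0.031, 0, 0.05, 0, -0.026, 0.034, 0, 0.05, 0, -0.028, 0.038, 0, 0.05, 0, -0.0295, 0.041, 0, 0.05]

```text
time_s: 5.33
tool_pos: [0.4865, -0.0163, 0.1181]
tool_rot: [[-0.33, 0.944, -0.004], [0.944, 0.33, -0.0], [0.001, -0.004, -1.0]]
force: [1.5, 0.7, 1.2]
width: 0.0502
```

```bash
python3 look.py 5; python3 lid.py 5
```

```text
local tcp [-0.0443 -0.0651] 0.11814832382610083 [1.5174 0.7137 1.1736] 5.3333
scene 603 angle pct [0.366 0.419 0.441 0.467 0.507] maxr 0.15262390017904892
top 750 angle pct [0.381 0.411 0.432 0.455 0.485] maxr 0.15087983691764056
```

View pics/l5.png

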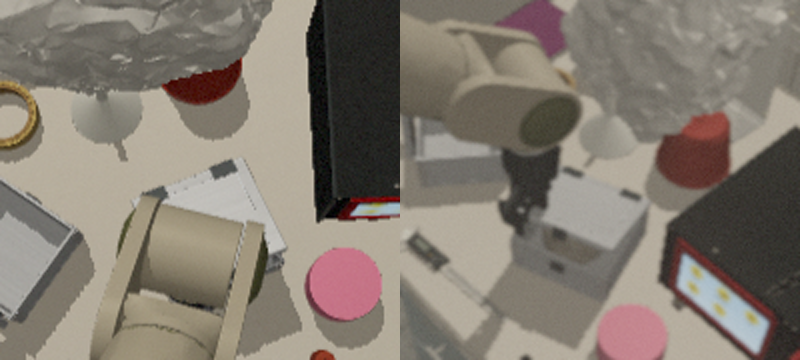

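Emit:
move_arm:
  commands: [0, -0.001, 0.003, 0, 0.05, 0, -0.0025, 0.006, 0, 0.05, 0, -0.004, 0.01, 0, 0.05, 0, -0.005, 0.014, 0, 0.05, 0, -0.006, 0.017, 0, 0.05, 0, -0.007, 0.021, 0, 0.05, 0, -0.008, 0.025, 0, 0.05, 0, -0.009, 0.028, 0, 0.05, 0, -0.0095, 0.031, 0, 0.05, 0, -0.01, 0.034, 0, 0.05]

```text
time_s: 6.27
tool_pos: [0.4764, -0.0196, 0.0837]
tool_rot: [[-0.33, 0.944, -0.005], [0.944, 0.33, -0.0], [0.002, -0.005, -1.0]]
force: [1.6, -0.0, 0.9]
width: 0.0498
```

```bash
python3 look.py 6; python3 lid.py 6
```

```text
local tcp [-0.0446 -0.0757] 0.08368271242515327 [ 1.5828 -0.0411  0.8608] 6.2667
scene 753 angle pct [0.107 0.139 0.16  0.184 0.221] maxr 0.1508706768930006
top 840 angle pct [0.115 0.136 0.157 0.178 0.204] maxr 0.14752614743559356
```

View pics/l6.png

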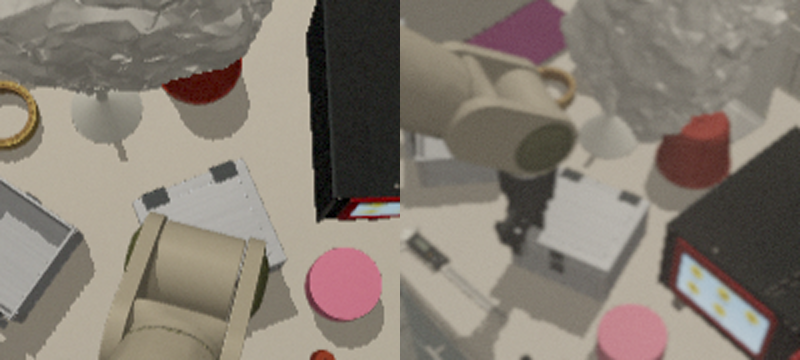

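Emit:
move_arm:
  commands: [0, 0, 0.002, 0, 0.05, 0, 0, 0.003, 0, 0.05, 0, 0, 0.004, 0, 0.05, 0, 0, 0.005, 0, 0.05, 0, 0, 0.006, 0, 0.05, 0, 0, 0.006, 0, 0.05]

```text
time_s: 6.87
tool_pos: [0.4758, -0.0194, 0.0772]
tool_rot: [[-0.33, 0.944, -0.007], [0.944, 0.33, 0.0], [0.003, -0.007, -1.0]]
force: [-0.3, 0.3, 0.2]
width: 0.0501
```

Emit:
move_arm:
  commands: [0, 0, 0.001, 0, 0.05, 0, 0, 0.002, 0, 0.05, 0, 0, 0.003, 0, 0.05, 0, 0, 0.003, 0, 0.05]

```text
time_s: 7.2
tool_pos: [0.4762, -0.0194, 0.0767]
tool_rot: [[-0.331, 0.944, -0.005], [0.944, 0.331, -0.0], [0.002, -0.005, -1.0]]
force: [-12.6, 1.2, 30.8]
width: 0.0501
```

```bash
python3 look.py 7; python3 lid.py 7; python3 - <<'E'
from h import *
np.set_printoptions(precision=4,suppress=True)
z=np.load("case.npz");c,Rz=z["c"],z["Rz"]
for m in("scene7","top7"):
    q=load(m);X=cloud(*q[1:])[q[1]>0];L=np.c_[(X[:,:2]-c)@Rz,X[:,2]]
    for x0,x1 in((-.02,.02),(.03,.075)):
      k=(L[:,0]>x0)&(L[:,0]<x1)&(L[:,2]>.06)&(L[:,2]<.12)&(L[:,1]<.065)&(L[:,1]>-.07)
      if k.sum()>30:
        f=np.polyfit(L[k,1],L[k,2],1);print(m,k.sum(),L[k,1].min(),L[k,1].max(),"slope",f[0],"z at -.07,.07",np.polyval(f,[-.07,.07]))
E
```

```text
local tcp [-0.0448 -0.0758] 0.07671278074055116 [-12.642    1.2456  30.81  ] 7.2
scene 725 angle pct [0.08  0.098 0.118 0.139 0.181] maxr 0.15061869851812043
top 632 angle pct [0.079 0.101 0.121 0.138 0.157] maxr 0.14356253709745187
scene7 479 -0.06968566719994246 0.06493136060898658 slope 0.010959582793157667 z at -.07,.07 [0.0807 0.0822]
scene7 559 -0.06992943197593009 0.06485574582877027 slope 0.02212196106620821 z at -.07,.07 [0.0797 0.0828]
top7 347 -0.06669781251206204 0.06497072954451466 slope -0.0034810272448401298 z at -.07,.07 [0.0796 0.0791]
top7 656 -0.06980955235294388 0.06490314816231522 slope 0.0016137450624736547 z at -.07,.07 [0.0789 0.0791]
```

View pics/l7.png

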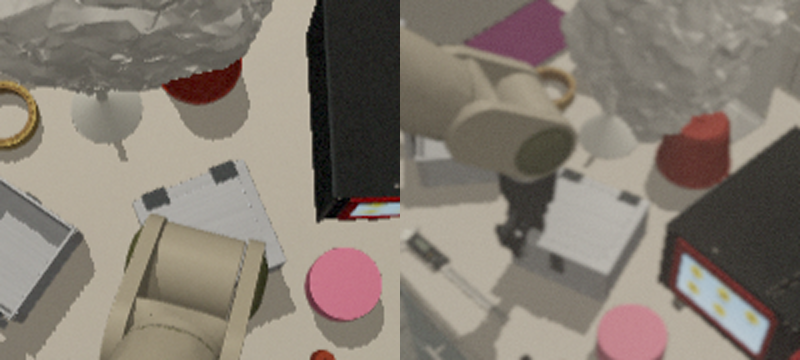

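Emit:
move_arm:
  commands: [0, 0, -0.004, 0, 0.05, 0, 0, -0.01, 0, 0.05, 0, 0, -0.03, 0, 0.05, 0, 0, -0.06, 0, 0.05, 0, 0, -0.09, 0, 0.05, 0, -0.02, -0.12, 0, 0.05, 0, -0.04, -0.15, 0, 0.05, 0, -0.05, -0.17, 0, 0.05, 0, -0.05, -0.17, 0, 0.05]

```text
time_s: 8.05
tool_pos: [0.4301, -0.0366, 0.2509]
tool_rot: [[-0.33, 0.944, 0.001], [0.944, 0.33, -0.003], [-0.003, 0.0, -1.0]]
force: [0.5, 0.1, 1.1]
width: 0.05
```

```bash
python3 look.py 8; python3 - <<'E'
from h import *
np.set_printoptions(precision=4,suppress=True)
z=np.load("case.npz");c,Rz=z["c"],z["Rz"]
for m in("scene8","top8"):
    q=load(m);X=cloud(*q[1:])[q[1]>0];L=np.c_[(X[:,:2]-c)@Rz,X[:,2]]
    for x0,x1 in((-.075,-.03),(-.02,.02),(.03,.075)):
      k=(L[:,0]>x0)&(L[:,0]<x1)&(L[:,2]>.06)&(L[:,2]<.12)&(L[:,1]<.065)&(L[:,1]>-.07)
      if k.sum()>30:
        f=np.polyfit(L[k,1],L[k,2],1);print(m,k.sum(),L[k,1].min(),L[k,1].max(),"slope",f[0],"z at -.07,.07",np.polyval(f,[-.07,.07]))
E
```

```text
local tcp [-0.0442 -0.125 ] 0.2509047511852286 [0.5388 0.0758 1.0997] 8.05
scene8 512 -0.06966717694019901 0.06385669497789771 slope 0.00886783988313724 z at -.07,.07 [0.0811 0.0823]
scene8 476 -0.06999511567679803 0.06471454071491592 slope 0.009822324802665082 z at -.07,.07 [0.081  0.0824]
scene8 575 -0.06990432782277911 0.0648763607678875 slope 0.02271827106885138 z at -.07,.07 [0.0797 0.0829]
top8 232 0.009493910771465953 0.06493554151640528 slope 0.022778571953052083 z at -.07,.07 [0.0765 0.0797]
top8 441 -0.03061019727082871 0.06481521075829369 slope 0.006569671664586109 z at -.07,.07 [0.0785 0.0795]
top8 760 -0.06907501274560174 0.06493554372686511 slope 0.002891617603024871 z at -.07,.07 [0.0789 0.0793]
```

View pics/l8.png

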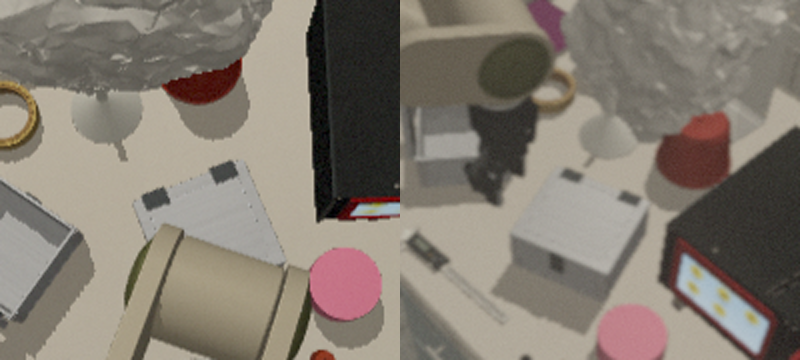

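The lid lies level at 80 mm and the gripper is clear of it. I'll check that the empty case is untouched, then hand the job in.

```bash
python3 - <<'E'
from h import *
from rig import env
a,b=load("top0"),load("top8")
d=np.abs(a[1]-b[1])[165:245,155:262];k=(a[1][165:245,155:262]>0)&(b[1][165:245,155:262]>0)
print("empty case depth change: median %.4f, p99 %.4f"%(np.median(d[k]),np.percentile(d[k],99)))
print(env.job_done(), env.state()["force"])
E
```

```text
empty case depth change: median 0.0020, p99 0.0074
the job is handed in; nothing more can be done
the job is handed in; nothing more can be done
```

I shut the lid of the case holding the grey concrete disc and handed the job in at about 8 s. I pushed the lid from behind near its free edge and followed it down. In the last 0.5 rad I moved at about 0.4 rad/s, well under the 1.2 rad/s slam limit, and slower still at the end.

- **Lid shut:** I pressed until it met a hard stop at about 31 N. After the arm backed off, both cameras show the lid level and about 80 mm above the bench. Most fits were level to within 0.01 rad. Two strips, one partly hidden by the arm, read about 0.02 rad, which I took as depth noise.
- **Robot clear:** the gripper stands about 170 mm above the lid and the force reads near zero.
- **Empty case:** still open and unmoved; its depth readings changed by 2 mm (median) and 7 mm at most (99th percentile).
- **Foil object behind the case:** the gripper came within about 20 mm of it on the way in, by depth. No unexpected force was felt, and it looks unmoved.

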